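# Lock the last quarter-turn fastener of a case hatch

### The job

The hatch on the grey supply case is held by three quarter-turn wing fasteners. Two are locked; turn the one that still stands open clockwise until it drops into its locked detent, its wing parallel to the other two, and let go of it.

Things in the scene. Friction and masses are not known exactly. Their poses are not given: they have to be found in the camera images.
- case: low grey sheet-metal case, fixed, 160 (its x) x 280 (y) x 60 mm high; origin centre of its underside. The rear of its top is an aluminium hatch, 60 mm high, with three wing fasteners in a row along the case's y, 95 mm apart, at case x = +28 mm; the open one may be any of them. Locked wings lie across the row, along the case's x, 5 mm lower. A screwdriver and a battery lie on the front strip.
- wing (a point): centre of the wing of the open fastener, on its turning axis: an upright steel bar 44 mm long (this frame's y), 12 mm thick (x; pinch it so from above), 30 mm high, over a round collar 46 mm across, 8 mm high. While open it reaches from 14 to 44 mm above the hatch and stands roughly along the row, crosswise to the locked ones. z up; the frame turns with the wing.
- fastener_turn (a joint): angle of the open fastener's wing, rad: 0 = fully open (bar along the case's y), grows CLOCKWISE seen from above, 1.57 = locked (bar along the case's x); stops at 0 and 1.65. It starts between 0.1 and 0.4 and turns easily (under 0.1 N m).
- fastener_drop (a joint): how far the open fastener's stud has sunk, m: 0 = open, about 0.005 = seated in the detent. A spring of 6 N pulls it down once the wing is within about 0.2 rad of locked; a firm grip can hold it up, then it drops when let go. It cannot be pulled up above 0.

How it is judged:
By the outcome, as a careful person would: the job done as asked, in the order asked, and still so for the second after the job is handed in, with the robot touching nothing.
It also fails if it takes over 32 s, if anything falls off the work surface, if the arm or the gripper's body presses on something with over 40 N, if the wrist force passes 120 N, or if a joint passes its speed limit or range.

### The arm

A 7-joint arm with a two-finger parallel gripper is mounted at the origin on a cart in front of the work surface, level with it; the furniture and walls round the work are solid. World frame = base frame: x ahead of the robot, y to its left, z up, the work surface at z = 0. Lengths are in m, angles in rad, forces in N, time in s.
With the tool pointing down it reaches from about 0.4 to 0.925 m from the base axis. Payload 5.6 kg.
Tool frame: the origin (TCP) lies on the mounting face of the last link; the fingertips stand 173 mm ahead of it and the grasp point (between the pads) lies 155 mm ahead of it (robot.grip_point_offset is the distance from the TCP to the grasp point, in m); z points along the fingers, y is the direction in which the jaws open and shut (so a half turn about z gives the same grasp; the last joint's range is limited). The gripper opens to 85 mm and grips with 20 to 120 N. Pads are 22 mm wide; open, the fingers measure 114 mm over their backs; the gripper's body (76 mm by 85 mm) begins 54 mm behind the grasp point. The pads swing forward as they close: fully open they stand 13 mm farther back than shut.
Start: joints at [1.194, 0.468, -0.012, 1.603, 0.006, 1.071, -0.056], TCP at [0.213, -0.614, 0.405] pointing down, gripper open.
Joint ranges: [-2.53, 2.53], [-0.31, 2.02], [-1.57, 1.55], [0.28, 2.44], [-1.29, 4.43], [0.15, 1.84], [-2.92, 2.92]. Speed limits (rad/s): [2.57, 2.57, 3.14, 3.14, 3.14, 3.14, 3.14].

### API

Orientations are given as a rotation vector (axis times angle).
In Python, from rig import robot, viewer, workorder gives the robot as it stands.
- The arm moves only by the tool apply_moves, never from a script. Its argument "series" is a list that holds one entry, the list of rows, each a list of 7 numbers: the opening in per cent of the stroke, from 0 (shut) to 100 (fully open), then the shift along the tool's x, y, z in cm, then the turn, a rotation vector about the tool's x, y, z in degrees. A call has 1 to 12 rows; each row shifts and turns the commanded pose from where the row before left it, along the tool's axes as they then stand; what a row does not reach is not made up. A row lasts 1/12 s, in which the tool goes at most 41.7 mm and 7.16 degrees, less where a joint would pass 70% of its speed; a pose out of reach is approached as far as the arm can. A call with a gripper value outside its range is refused whole. The fingers move at their own pace and stop on an object; "squeeze" is the grip in N (left out, the last holds). Time passes only in rows, so rows that do not move let the fingers close. It gives the time, the measured TCP pose, the force and the opening at its end, in the units of the state.
- robot.get_state(): the state, without advancing time (a new reading comes with each control period).
- viewer.camera(name): name is "scene" or "top" or "wrist"; returns a dict with "img" (400x640x3 uint8, red, green, blue), "depth" (400x640 float32, m along the optical axis (not along the pixel's ray), 0 where there is no reading), "mtx" (3x3 intrinsics, pixels), "D" ([k1, k2, p1, p2, k3] as OpenCV has them; the pictures are not rectified), "extrinsics" (4x4, takes a point from world to camera coordinates); the wrist camera has in their place "T_tool_cam" (4x4, takes a point from camera to tool coordinates, whose origin is the TCP and whose axes are the flange's). Camera axes: x right, y down, z forward; pixel columns grow to the right and rows downward; lengths in m; the calibration is good to about 2 mm. A picture is of the moment at which its call begins: read the wrist's pose just before it.
- workorder.job_done(): hands the job in, once; it reports no verdict.
The state is a dict: "t": time; "joint_positions": joint angles; "joint_velocities": joint speeds; "effort": joint torques, N m; "position": TCP position; "tool_rot": TCP orientation; "contact_force": force on the tool from outside, world axes, zero at the start; "ft_torque": the same for the moment, N m; "gripper_width": finger opening in m.
Only numpy, scipy, OpenCV 4.12 (cv2) and the standard library are available. Lean on these libraries where they do the work, as an engineer would, in place of code of your own. Each camera call takes 0.05 s, during which the arm holds its last target.

## Working session

There is one attempt and no reset: what is moved stays moved. The work goes in short steps, Python scripts to look and compute and a tool call to move; the robot and the scene stay as the last step left them, time stands still between calls to the robot, and variables do not carry over. Pictures are saved under pics/ and viewed, and the job is handed in when it is done.

Besides the shell and the picture viewer there is one more tool, called after ">>>" as a command line: name --argument value ..., lists and objects as JSON in quotes. apply_moves: Moves the arm, as the interface text tells. Its arguments: {"type":"object","properties":{"series":{"type":"array","items":{"type":"array","items":{"type":"array","items":{"type":"number"}}}},"squeeze":{"type":"number"}},"required":["series"]}

```bash
mkdir -p pics; ls
python3 - <<'E'
from rig import robot, viewer, workorder
import cv2
print(robot.get_state(), robot.grip_point_offset)
for n in ["top","scene","wrist"]:
    c=viewer.camera(n); cv2.imwrite(f"pics/{n}0.png",c["img"][:,:,::-1])
    import numpy as np
    np.savez(f"{n}0.npz",**c)
E
```

```text
pics
{'t': 0.0, 'joint_positions': array([ 1.19400396,  0.46839236, -0.01159933,  1.60366322,  0.00600038,
        1.07138651, -0.05630992]), 'joint_velocities': array([ 0.000313  ,  0.0001761 , -0.00030486,  0.00055492,  0.00023433,
        0.00041308, -0.00019951]), 'effort': array([-4.48378642e-04, -5.32392168e+01,  2.12863478e-02, -2.51310700e+01,
        1.14999327e-02,  7.66579964e-03, -5.71611793e-06]), 'position': array([ 0.21282592, -0.61389323,  0.4037118 ]), 'tool_rot': array([-3.09622095e+00, -5.21477435e-01,  6.70140716e-04]), 'contact_force': array([-0.50723434, -0.77947407, -0.87498941]), 'ft_torque': array([-0.00454487, -0.05014979,  0.0343627 ]), 'gripper_width': 0.08536401915234362} 0.1547
```

View pics/top0.png

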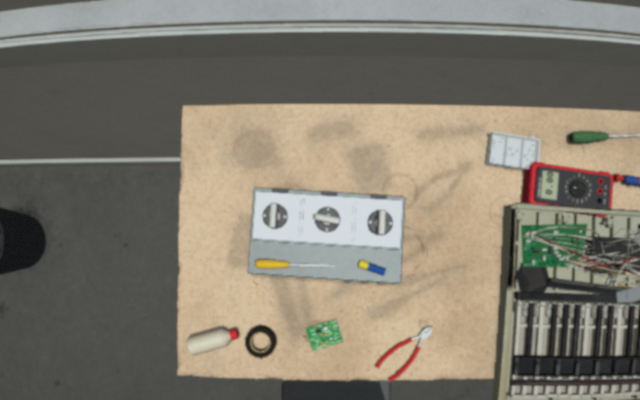

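View pics/scene0.png

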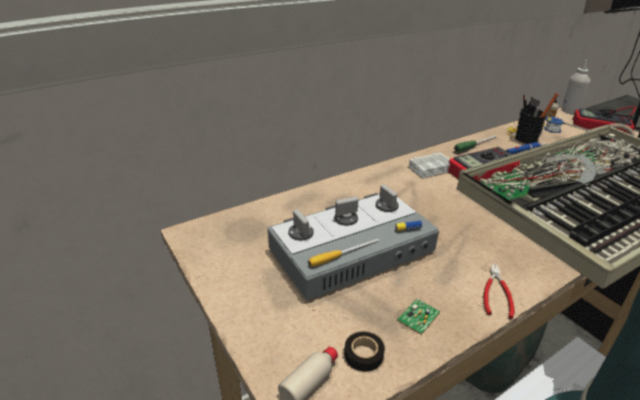

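View pics/wrist0.png

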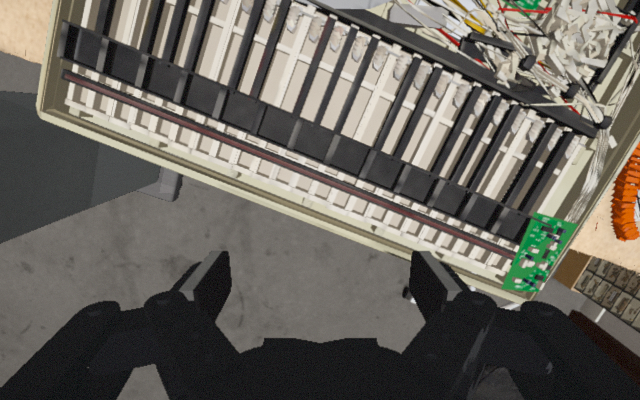

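The top view shows the locked wings at about (275,215) and (380,222), upright in the image. The middle one, at about (327,219), lies along the row, so it is the open one. Next I'll measure it.

```bash
cat > h.py <<'E'
import numpy as np, cv2
def cloud(c,T=None):
    d=c["depth"];h,w=d.shape
    u,v=np.meshgrid(np.arange(w),np.arange(h))
    n=cv2.undistortPoints(np.stack([u,v],-1).reshape(-1,1,2).astype(np.float64),c["mtx"],c["D"]).reshape(h,w,2)
    P=np.dstack([n*d[...,None],d])
    if T is None: T=np.linalg.inv(c["extrinsics"])
    return P@T[:3,:3].T+T[:3,3]
E
python3 - <<'E'
from h import *
c=np.load("top0.npz"); P=cloud(c)
cv2.imwrite("pics/topz.png",cv2.resize(c["img"][170:295,235:420,::-1],None,fx=4,fy=4,interpolation=cv2.INTER_CUBIC))
for uv in [(275,215),(327,219),(380,222),(300,230),(350,230),(300,340),(230,300)]: print(uv,P[uv[1],uv[0]].round(4))
for u0,u1 in [(262,290),(312,343),(365,395)]:
    q=P[200:237,u0:u1].reshape(-1,3)
    for z0 in (0.085,0.09,0.095):
        m=q[(q[:,2]>z0)&(q[:,2]<0.12)]
        if len(m)<5: continue
        ce=m[:,:2].mean(0); w,V=np.linalg.eigh(np.cov(m[:,:2].T)); a=V[:,1]
        print(u0,z0,len(m),ce.round(4),np.median(m[:,2]).round(4),m[:,2].max().round(4),"long axis deg",np.degrees(np.arctan2(a[1],a[0])).round(1),np.sqrt(12*w).round(3))
# case top
R=P[185:287,245:408]; M=((R[...,2]>0.05)&(R[...,2]<0.066)).astype(np.uint8)
q=R[(R[...,2]>0.045)][:,:2].astype(np.float32); print("case",cv2.minAreaRect(q))
E
```

```text
(275, 215) [0.544  0.1126 0.101 ]
(327, 219) [0.5373 0.0226 0.1059]
(380, 222) [ 0.5328 -0.0689  0.0999]
(300, 230) [0.519  0.0714 0.0646]
(350, 230) [ 0.5195 -0.0187  0.0601]
(300, 340) [0.3088 0.074  0.0028]
(230, 300) [3.833e-01 2.107e-01 2.000e-04]
262 0.085 185 [0.5439 0.1161] 0.0993 0.1038 long axis deg 176.2 [0.013 0.042]
262 0.09 176 [0.5441 0.1164] 0.0995 0.1038 long axis deg 175.7 [0.012 0.042]
262 0.095 168 [0.544  0.1166] 0.0996 0.1038 long axis deg 176.0 [0.012 0.042]
312 0.085 181 [0.5376 0.022 ] 0.1041 0.1091 long axis deg 79.1 [0.012 0.043]
312 0.09 180 [0.5377 0.0221] 0.1041 0.1091 long axis deg 79.3 [0.012 0.043]
312 0.095 177 [0.5378 0.022 ] 0.1042 0.1091 long axis deg 79.2 [0.012 0.043]
365 0.085 188 [ 0.533  -0.0705] 0.0997 0.1038 long axis deg 176.1 [0.013 0.042]
365 0.09 180 [ 0.5333 -0.0708] 0.0998 0.1038 long axis deg 176.5 [0.012 0.042]
365 0.095 172 [ 0.5333 -0.071 ] 0.0999 0.1038 long axis deg 176.5 [0.012 0.042]
case ((0.5093600153923035, 0.02439776062965393), (0.2805437743663788, 0.16138476133346558), 86.6733627319336)
```

View pics/topz.png

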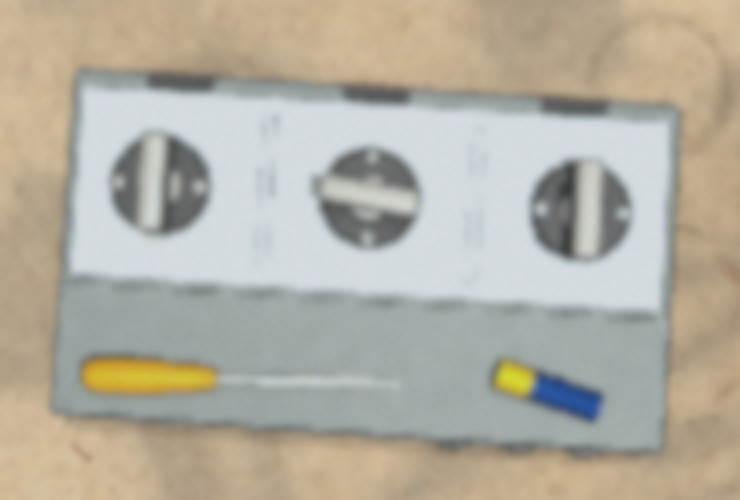

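The measurements agree with the given sizes. The wing centre is at about (0.538, 0.0225), with its top at 0.104 (expected 0.104). The bar measures 12×43 mm at 79.2°, and the case yaw is about −3.6°, so the joint stands at about 0.13 rad. Now I'll check the clearance along the path.

Run:
```python
from h import *
c=np.load("top0.npz"); P=cloud(c).reshape(-1,3)
P=P[P[:,2]>0.02]
a=np.array([.213,-.614]);b=np.array([.538,.0225]);L=np.linalg.norm(b-a);d=(b-a)/L
s=(P[:,:2]-a)@d; t=(P[:,:2]-a)@np.array([-d[1],d[0]])
for i in np.arange(-.1,L+.15,.08):
    m=(s>i)&(s<i+.08)&(abs(t)<.15)
    print(round(i,2),m.sum(),P[m,2].max() if m.any() else None)
```

```text
-0.1 0 None
-0.02 743 0.06490931128101485
0.06 3607 0.06716774954533444
0.14 4857 0.06836626948771285
0.22 5320 0.06701596824468825
0.3 2818 0.055082904476075445
0.38 338 0.05491081924232144
0.46 0 None
0.54 2275 0.1030485956920083
0.62 5288 0.928961489026169
0.7 4199 0.10906120541941344
0.78 2754 0.41925825796667315
0.86 3347 0.430192194427175
```

Run:
```python
from h import *
c=np.load("top0.npz"); P=cloud(c)
m=(P[...,2]>.15)&(P[...,0]<.9)&(P[...,0]>.1)
vs,us=np.where(m); print(len(vs))
for v,u in list(zip(vs,us))[::max(1,len(vs)//25)]: print(u,v,P[v,u].round(3))
print(c["extrinsics"].round(2))
s=np.load("scene0.npz"); Q=cloud(s).reshape(-1,3)
m=(Q[:,2]>.15)&(abs(Q[:,0]-.5)<.3)&(abs(Q[:,1])<.4); print(m.sum(), Q[m][::max(1,m.sum()//10)].round(3))
```

```text
50102
0 0 [0.78  0.41  0.452]
84 3 [0.775 0.306 0.429]
168 6 [0.765 0.202 0.427]
252 9 [0.757 0.104 0.428]
336 12 [0.752 0.011 0.428]
420 15 [ 0.751 -0.083  0.426]
504 18 [ 0.75  -0.178  0.428]
588 21 [ 0.752 -0.281  0.429]
32 25 [0.754 0.375 0.428]
116 28 [0.744 0.265 0.422]
200 31 [0.738 0.166 0.417]
284 34 [0.734 0.07  0.412]
368 37 [ 0.734 -0.026  0.402]
452 40 [ 0.735 -0.125  0.397]
536 43 [ 0.734 -0.228  0.398]
620 46 [ 0.734 -0.335  0.406]
64 50 [0.734 0.35  0.39 ]
148 53 [0.736 0.248 0.362]
232 56 [0.78  0.168 0.231]
316 59 [0.781 0.04  0.214]
400 62 [ 0.78  -0.092  0.204]
484 65 [ 0.78  -0.228  0.198]
568 68 [ 0.779 -0.369  0.204]
12 72 [0.78  0.56  0.209]
560 75 [ 0.779 -0.372  0.168]
412 397 [0.503 0.016 0.929]
[[ 0.01 -1.   -0.02  0.03]
 [-1.   -0.   -0.08  0.57]
 [ 0.08  0.02 -1.    0.89]
 [ 0.    0.    0.    1.  ]]
48560 [[ 0.778  0.399  0.449]
 [ 0.735  0.187  0.416]
 [ 0.734 -0.314  0.351]
 [ 0.737  0.375  0.397]
 [ 0.74   0.157  0.346]
 [ 0.739  0.388  0.358]
 [ 0.782 -0.194  0.23 ]
 [ 0.779 -0.115  0.211]
 [ 0.782  0.096  0.215]
 [ 0.783  0.048  0.163]]
```

The path is clear: nothing is above 0.07 until the case, and the wall rail is at x≈0.73. I'll move now.

>>> apply_moves --series '[[[100,1.3,-1.2,0,0,0,0],[100,2.6,-2.5,0,0,0,0],[100,2.6,-2.5,0,0,0,0],[100,2.6,-2.5,0,0,0,0],[100,2.6,-2.5,0,0,0,0],[100,2.6,-2.5,0,0,0,0],[100,2.6,-2.5,0,0,0,0],[100,2.6,-2.5,0,0,0,0],[100,2.6,-2.5,0,0,0,0],[100,2.6,-2.5,0,0,0,0],[100,2.6,-2.5,0,0,0,0],[100,2.6,-2.5,0,0,0,0]]]'

```text
t: 1.15
position: [0.4017, -0.2433, 0.4047]
tool_rot: [3.098, 0.521, -0.0]
contact_force: [1.1, 1.0, -0.2]
gripper_width: 0.0855
```

>>> apply_moves --series '[[[100,2.6,-2.5,0,0,0,0],[100,2.6,-2.5,0,0,0,0],[100,2.6,-2.5,0,0,0,0],[100,2.6,-2.5,0,0,0,0],[100,2.6,-2.5,0,0,0,0],[100,2.6,-2.5,0,0,0,0],[100,2.6,-2.5,0,0,0,0],[100,0,0,0,0,0,-3],[100,0,0,0,0,0,-6],[100,0,0,0,0,0,-6],[100,0,0,0,0,0,-6],[100,0,0,0,0,0,-6]]]'

```text
t: 2.15
position: [0.516, -0.0199, 0.4044]
tool_rot: [-2.887, -1.238, 0.001]
contact_force: [-0.1, -0.1, -0.9]
gripper_width: 0.0853
```

>>> apply_moves --series '[[[100,0,0,0,0,0,-6],[100,0,0,0,0,0,-6],[100,0,0,0,0,0,-6],[100,0,0,0,0,0,-6],[100,0,0,0,0,0,-6],[100,0,0,0,0,0,-3],[100,0,0,0,0,0,0],[100,0,0,0,0,0,0]]]'

```text
t: 2.82
position: [0.516, -0.0202, 0.4045]
tool_rot: [-2.424, -1.998, 0.0]
contact_force: [0.3, 0.7, -0.3]
gripper_width: 0.0855
```

```bash
cat >> h.py <<'E'
from scipy.spatial.transform import Rotation as Ro
def toT(st):
    T=np.eye(4);T[:3,:3]=Ro.from_rotvec(st["tool_rot"]).as_matrix();T[:3,3]=st["position"];return T
def info(st,target=None):
    T=toT(st);R=T[:3,:3]
    print("t",round(st["t"],2),"pos",st["position"].round(4),"ydir",np.degrees(np.arctan2(R[1,1],R[0,1])).round(2),"zax",R[:,2].round(4),"F",st["contact_force"].round(1),"Tq",st["ft_torque"].round(2),"w",round(st["gripper_width"],4),"q7",st["joint_positions"][6].round(2))
    if target is not None: print("tool shift cm",(R.T@(np.array(target)-T[:3,3])*100).round(2))
    return T
E
cat > wr.py <<'E'
import sys
from rig import robot, viewer
from h import *
st=robot.get_state(); c=viewer.camera("wrist"); 
T=info(st,[.538,.0225,.249]); P=cloud(c,T@c["T_tool_cam"])
cv2.imwrite(f"pics/{sys.argv[1]}.png",c["img"][:,:,::-1])
m=(P[...,2]>.09)&(P[...,2]<.112)&(c["depth"]>0)&(abs(P[...,0]-.538)<.06)&(abs(P[...,1]-.0225)<.14)
n,lab,stt,ce=cv2.connectedComponentsWithStats(m.astype(np.uint8))
for i in range(1,n):
    if stt[i,4]<60: continue
    r=cv2.minAreaRect(P[lab==i][:,:2].astype(np.float32)); q=P[lab==i]
    w,V=np.linalg.eigh(np.cov(q[:,:2].T)); a=V[:,1]
    print("px",ce[i].round(),stt[i,4],"c",np.round(r[0],4),"size",np.round(r[1],4),"top",np.percentile(q[:,2],[50,98]).round(4),"axis",np.degrees(np.arctan2(a[1],a[0])).round(1))
E
python3 wr.py w1
```

```text
t 2.82 pos [ 0.516  -0.0202  0.4045] ydir -10.99 zax [-4.e-04  0.e+00 -1.e+00] F [ 0.3  0.7 -0.3] Tq [-0.03 -0.03  0.01] w 0.0855 q7 -0.39
tool shift cm [ 4.62  1.35 15.54]
px [322.  28.] 926 c [0.5444 0.1187] size [0.0131 0.0436] top [0.0981 0.0999] axis 176.5
px [335. 141.] 677 c [0.5385 0.0242] size [0.0429 0.0118] top [0.103  0.1048] axis 79.1
px [346. 238.] 581 c [ 0.5327 -0.0705] size [0.0121 0.0437] top [0.0981 0.0998] axis 176.4
```

View pics/w1.png

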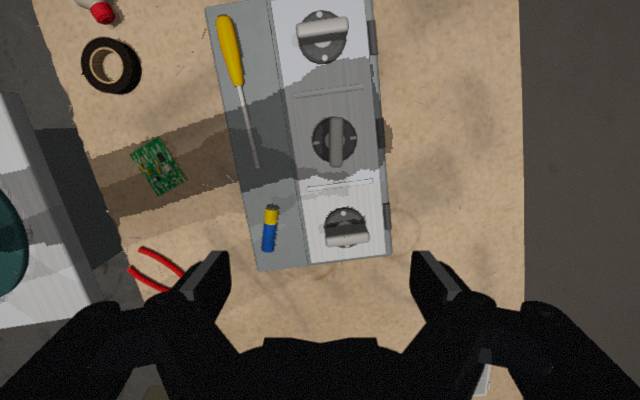

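The wrist view shows the open wing at (335,141), between the locked ones at (322,28) and (346,238). Its centre is (0.5385, 0.0241), which is exactly the midpoint of the locked pair. I'll approach and descend.

>>> apply_moves --series '[[[100,1.6,0.46,0,0,0,0],[100,1.6,0.46,0,0,0,0],[100,1.58,0.45,0,0,0,0],[100,0,0,2.0,0,0,0],[100,0,0,3.0,0,0,0],[100,0,0,2.5,0,0,0],[100,0,0,0,0,0,0],[100,0,0,0,0,0,0]]]'

```text
t: 3.53
position: [0.5383, 0.0244, 0.329]
tool_rot: [-2.421, -1.999, 0.003]
contact_force: [-0.1, 0.7, 0.8]
gripper_width: 0.0853
```

```bash
sed -i 's/.538,.0225,.249/.5385,.0241,.250/' wr.py; python3 wr.py w2
```

```text
t 3.53 pos [0.5383 0.0244 0.329 ] ydir -10.9 zax [-2.7e-03  2.0e-04 -1.0e+00] F [-0.1  0.7  0.8] Tq [ 0.01  0.01 -0.05] w 0.0853 q7 -0.55
tool shift cm [-0.02  0.05  7.9 ]
px [302.  76.] 1484 c [0.5442 0.1185] size [0.0126 0.0436] top [0.0983 0.1   ] axis 176.8
px [321. 218.] 1095 c [0.5386 0.0242] size [0.0436 0.0119] top [0.1031 0.1044] axis 78.6
px [337. 329.] 1001 c [ 0.5328 -0.0703] size [0.0134 0.0442] top [0.0979 0.0997] axis 176.6
```

View pics/w2.png

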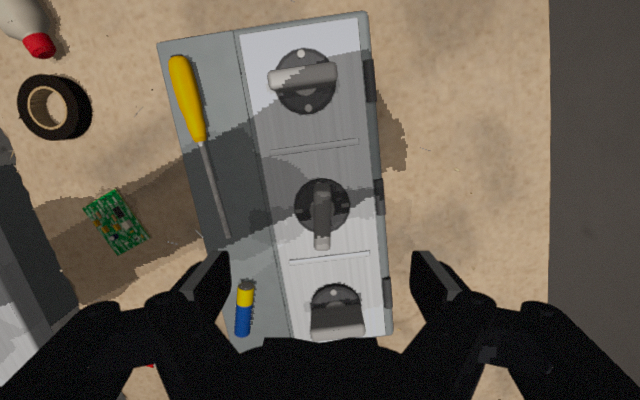

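The wing at (321,218) is centred between the fingers, within 0.5 mm. I'll descend and close gently.

>>> apply_moves --series '[[[100,0,0.05,2.0,0,0,0],[100,0,0,2.0,0,0,0],[100,0,0,1.5,0,0,0],[100,0,0,1.4,0,0,0],[100,0,0,1.0,0,0,0],[100,0,0,0,0,0,0],[100,0,0,0,0,0,0]]]'

```text
t: 4.17
position: [0.5395, 0.0243, 0.2516]
tool_rot: [2.422, 2.0, 0.002]
contact_force: [0.3, 0.8, -0.3]
gripper_width: 0.0854
```

>>> apply_moves --series '[[[60,0,0,0,0,0,0],[30,0,0,0,0,0,0],[20,0,0,0,0,0,0],[0,0,0,0,0,0,0],[0,0,0,0,0,0,0],[0,0,0,0,0,0,0],[0,0,0,0,0,0,0],[0,0,0,0,0,0,0]]]' --squeeze 25

```text
t: 4.83
position: [0.539, 0.0242, 0.2509]
tool_rot: [2.422, 2.001, -0.0]
contact_force: [-1.5, -0.1, 2.0]
gripper_width: 0.0113
```

```bash
python3 wr.py w3
```

```text
t 4.83 pos [0.539  0.0242 0.2509] ydir -10.88 zax [-0.e+00 -2.e-04 -1.e+00] F [-1.5 -0.1  2. ] Tq [-0.02  0.18  0.02] w 0.0113 q7 -0.63
tool shift cm [-0.02 -0.05  0.09]
px [287.  47.] 4229 c [0.5442 0.1187] size [0.0127 0.044 ] top [0.0982 0.0999] axis 176.7
px [320. 269.] 3814 c [0.5386 0.0246] size [0.0365 0.0362] top [0.1029 0.1105] axis 79.1
```

View pics/w3.png

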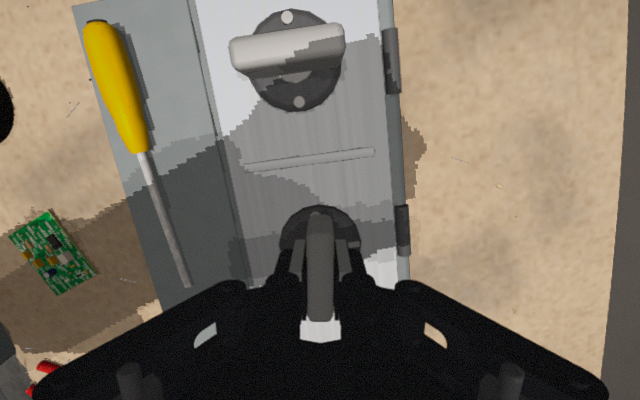

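The bar is pinched at (320,270), opening 11 mm. Next I'll turn it clockwise (positive about tool z) by 82.5° in total.

>>> apply_moves --series '[[[0,0,0,0,0,0,2.5],[0,0,0,0,0,0,4],[0,0,0,0,0,0,5],[0,0,0,0,0,0,5],[0,0,0,0,0,0,5],[0,0,0,0,0,0,5],[0,0,0,0,0,0,5],[0,0,0,0,0,0,5],[0,0,0,0,0,0,4],[0,0,0,0,0,0,3],[0,0,0,0,0,0,0]]]'

```text
t: 5.8
position: [0.5388, 0.0244, 0.2508]
tool_rot: [2.991, 0.96, -0.001]
contact_force: [-1.4, -0.1, 2.4]
gripper_width: 0.0115
```

```bash
python3 wr.py w4
```

```text
t 5.8 pos [0.5388 0.0244 0.2508] ydir -54.43 zax [-5.e-04 -3.e-04 -1.e+00] F [-1.4 -0.1  2.4] Tq [-0.07  0.32 -0.01] w 0.0115 q7 -1.26
tool shift cm [-0.05  0.    0.08]
px [143. 138.] 3664 c [0.5448 0.1183] size [0.0123 0.044 ] top [0.0981 0.0998] axis 176.9
px [320. 269.] 3798 c [0.5389 0.0245] size [0.036  0.0369] top [0.1028 0.1104] axis -144.6
```

Wing and tool are turning together, with low forces. I'll turn the remaining 39°.

>>> apply_moves --series '[[[0,0,0,0,0,0,3],[0,0,0,0,0,0,5],[0,0,0,0,0,0,5],[0,0,0,0,0,0,5],[0,0,0,0,0,0,5],[0,0,0,0,0,0,5],[0,0,0,0,0,0,5],[0,0,0,0,0,0,4],[0,0,0,0,0,0,2],[0,0,0,0,0,0,0],[0,0,0,0,0,0,0],[0,0,0,0,0,0,0]]]'

```text
t: 6.85
position: [0.5388, 0.0244, 0.25]
tool_rot: [-3.14, 0.09, 0.002]
contact_force: [1.4, 1.7, -7.7]
gripper_width: 0.0116
```

```bash
python3 wr.py w5
```

```text
t 6.85 pos [0.5388 0.0244 0.25  ] ydir -93.27 zax [-1.e-03  4.e-04 -1.e+00] F [ 1.4  1.7 -7.7] Tq [ 0.39 -0.21  0.01] w 0.0116 q7 -1.82
tool shift cm [-0.03  0.04  0.  ]
px [116. 268.] 3027 c [0.545  0.1179] size [0.0135 0.044 ] top [0.0979 0.0996] axis 177.3
px [320. 269.] 3800 c [0.5392 0.0242] size [0.0357 0.0371] top [0.1021 0.1107] axis 176.5
px [523. 269.] 3039 c [ 0.5339 -0.0702] size [0.0129 0.0441] top [0.0979 0.0997] axis 175.8
```

View pics/w5.png

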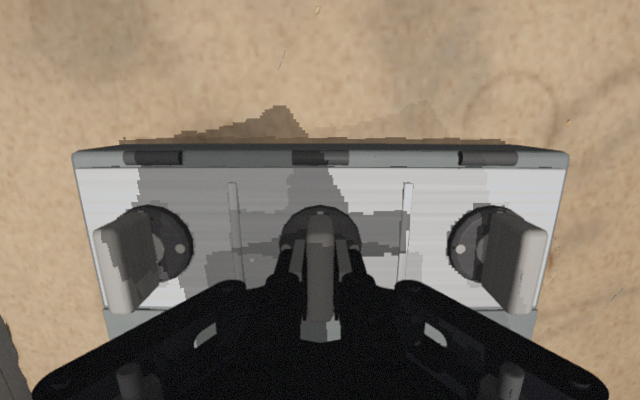

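The wing at (320,270) is now parallel to its neighbours. The wrist force of −7.7 N shows the spring pulling against my grip, so I'll let go in place.

>>> apply_moves --series '[[[40,0,0,0,0,0,0],[60,0,0,0,0,0,0],[80,0,0,0,0,0,0],[80,0,0,0,0,0,0],[80,0,0,0,0,0,0],[80,0,0,0,0,0,0],[80,0,0,0,0,0,0]]]'

```text
t: 7.48
position: [0.539, 0.0242, 0.2508]
tool_rot: [3.14, -0.093, 0.0]
contact_force: [-0.3, -0.4, 0.6]
gripper_width: 0.0683
```

```bash
python3 wr.py w6
```

```text
t 7.48 pos [0.539  0.0242 0.2508] ydir -93.38 zax [ 2.e-04 -1.e-04 -1.e+00] F [-0.3 -0.4  0.6] Tq [ 0.01  0.02 -0.01] w 0.0683 q7 -1.82
tool shift cm [-0.05  0.01  0.08]
px [115. 261.] 2472 c [0.5474 0.1176] size [0.0133 0.0391] top [0.0979 0.0997] axis 175.6
px [319. 270.] 2360 c [0.5393 0.0241] size [0.012  0.0442] top [0.0983 0.0997] axis 176.5
px [523. 261.] 2460 c [ 0.5367 -0.0706] size [0.013 0.038] top [0.0979 0.0996] axis 177.5
px [234. 271.] 1193 c [0.5431 0.0592] size [0.0229 0.0144] top [0.1024 0.1118] axis -162.4
px [406. 271.] 1192 c [ 0.5387 -0.0124] size [0.0143 0.0229] top [0.1025 0.1117] axis 155.7
```

View pics/w6.png

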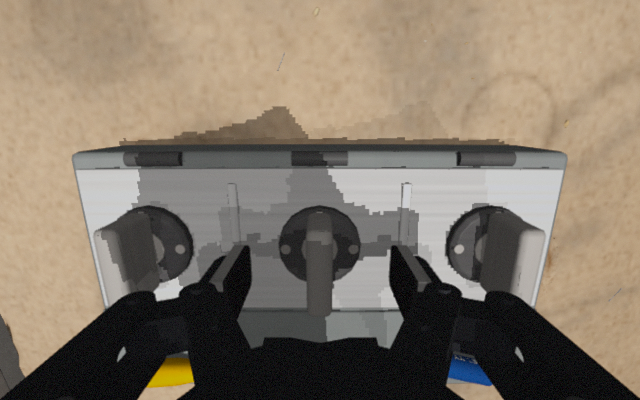

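The wing at (319,270) dropped: its top is now 0.0985, level with its neighbours at 0.098, and its axis is 176.5°. The fingers are clear of it. I'll lift straight up.

>>> apply_moves --series '[[[80,0,0,-1,0,0,0],[80,0,0,-2,0,0,0],[80,0,0,-3,0,0,0],[80,0,0,-3,0,0,0],[80,0,0,-3,0,0,0],[80,0,0,-2,0,0,0],[80,0,0,0,0,0,0],[80,0,0,0,0,0,0],[80,0,0,0,0,0,0]]]'

```text
t: 8.28
position: [0.5386, 0.0241, 0.3904]
tool_rot: [3.14, -0.093, -0.001]
contact_force: [-0.1, -0.4, -0.7]
gripper_width: 0.0681
```

```bash
python3 wr.py w7
```

```text
t 8.28 pos [0.5386 0.0241 0.3904] ydir -93.38 zax [-8.e-04 -1.e-04 -1.e+00] F [-0.1 -0.4 -0.7] Tq [-0.03 -0.04  0.01] w 0.0681 q7 -1.79
tool shift cm [ 1.000e-02 -0.000e+00  1.404e+01]
px [215. 196.] 727 c [0.5444 0.1184] size [0.0128 0.0439] top [0.0981 0.0999] axis 176.9
px [319. 196.] 618 c [0.539  0.0242] size [0.011  0.0435] top [0.0984 0.1   ] axis 176.6
px [424. 196.] 726 c [ 0.5332 -0.0706] size [0.0124 0.0439] top [0.0982 0.0998] axis 176.3
```

View pics/w7.png

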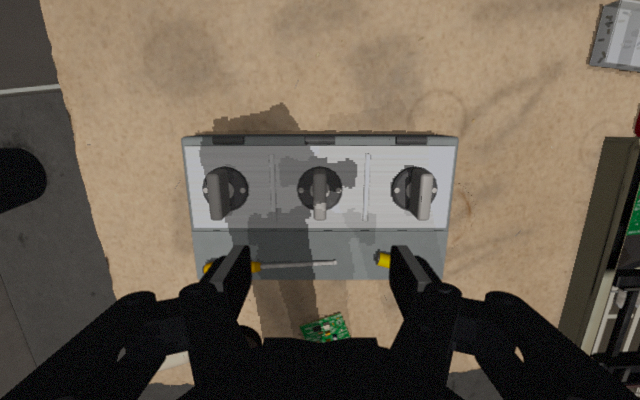

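All three wings, at (215,196), (319,196) and (424,196), are parallel (176.9°, 176.6°, 176.3°) and level, and the robot touches nothing.

```bash
python3 -c "
from rig import workorder
print(workorder.job_done())"
```

```text
the job is handed in; nothing more can be done
None
```

The middle fastener, the one that stood open, is now locked. I pinched its wing from above at 25 N, turned it about 82.5° clockwise, let go and lifted clear, then handed the job in at about 8.3 s.

- **Drop into the detent:** while I held the wing, the wrist read −7.7 N vertically, which is the spring pulling down against the grip. On release the wing's top sank from about 0.103 m to 0.098 m, the expected 5 mm.
- **Final position:** the last wrist picture gives its axis at 176.6°, against 176.9° and 176.3° for the other two. All three tops are within 0.5 mm of each other.
- **Clear of the work:** the fingers are well above the case and the wrist force is near zero. The largest force I read at any stop was about 8 N, and nothing else was moved.

No check failed. The top camera placed the wing about 2 mm off from the wrist camera, so I used the wrist camera's value.

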